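Turn the long cheese log on its ripening board

ROBOT

A 6-joint arm with a two-finger parallel gripper is mounted at the origin on the work surface. World frame = base frame: x ahead of the robot, y to its left, z up, the work surface at z = 0. Lengths are in m, angles in rad, forces in N, time in s.
With the tool pointing down it reaches from about 0.35 to 0.85 m from the base axis. Payload 8.1 kg.
Tool frame: the origin (TCP) lies at the centre of the arm's flange, where the gripper is bolted on; the fingertips stand 186 mm ahead of it and the grasp point (between the pads) lies 167 mm ahead of it (robot.nose_length is the distance from the TCP to the fingertips, in m); z points along the fingers, x is the direction in which the jaws open and shut, and the axes are right-handed (so a half turn about z gives the same grasp; the last joint's range is limited). The gripper opens to 93 mm and grips with 3 to 60 N. Pads are 15 mm wide; open, the fingers measure 128 mm over their backs; the gripper's body (75 mm by 188 mm) begins 65 mm behind the grasp point.
Start: joints at [1.163, 0.13, 1.488, -0, 1.523, -0.085], TCP at [0.19, 0.569, 0.405] pointing down, gripper open.
Joint ranges: [-2.96, 2.96], [-0.89, 2.26], [0.02, 2.5], [-1.34, 4.48], [0, 2.73], [-2.66, 2.66]. Speed limits (rad/s): [2.39, 2.39, 2.79, 3.14, 3.14, 3.14].

INTERFACE

Orientations are given as a rotation vector (axis times angle).
In Python, from plant import robot gives the robot as it stands.
- The arm moves only by the tool arm_command, never from a script. Its argument "motion" is a list of rows, each an object with "slide": the shift along the tool's x, y, z each as a share of 0.4 m, from -1 to 1, a list of three; "turn": the turn, a rotation vector about the tool's x, y, z each as a share of 0.5 rad, from -1 to 1, a list of three. A call has exactly 5 rows; each row shifts and turns the commanded pose from where the row before left it, along the tool's axes as they then stand; what a row does not reach is not made up. A row lasts 1/12 s, in which the tool goes at most 41.7 mm and 7.16 degrees, less where a joint would pass 70% of its speed; a pose out of reach is approached as far as the arm can. A call with a number of a shift or a turn outside -1 to 1 is refused whole. A call with a gripper value outside its range is refused whole. "gripper" is the opening in per cent of the stroke, from 0 (shut) to 100 (fully open), set as the call begins (left out, the last holds). The fingers move at their own pace and stop on an object; "grip_force" is the grip in N (left out, the last holds). Time passes only in rows, so rows that do not move let the fingers close, or fill a call up. It gives the time, the measured TCP pose, the force and the opening at its end, in the units of the state.
- robot.read_state(): the state, without advancing time (a new reading comes with each control period).
- robot.read_camera(name): name is "scene" or "top" or "wrist"; returns a dict with "pixels" (400x640x3 uint8, blue, green, red), "intrinsics" (3x3 intrinsics, pixels), "T" (4x4, takes a point from camera to world coordinates). Camera axes: x right, y down, z forward; pixel columns grow to the right and rows downward; lengths in m; the calibration is good to about 2 mm. A picture is of the moment at which its call begins. There is no depth.
- robot.close_job(): hands the job in, once; it reports no verdict.
The state is a dict: "t": time; "q": joint angles; "dq": joint speeds; "joint_torque": joint torques, N m; "tool_pos": TCP position; "orientation": TCP orientation; "force": force on the tool from outside, world axes, zero at the start; "wrist_torque": the same for the moment, N m; "opening": finger opening in m.
Only numpy, scipy, OpenCV 4.12 (cv2) and the standard library are available. Lean on these libraries where they do the work, as an engineer would, in place of code of your own. Each camera call takes 0.05 s, during which the arm holds its last target.

TASK

It is turning time on the ripening board: push the top of the long cheese log sideways with your fingertips to roll it half a turn, onto a free scored line right beside it, so that it rests centred on that line and parallel to it with its old underside on top. Only touch it, lightly: do not pinch, drag or lift it, and leave the two short logs, the small round cheeses and the tools where they are.

Things in the scene. Friction and masses are not known exactly. Their poses are not given: they have to be found in the camera images.
- long_log: Cream cylinder, 60 mm diameter, 170 mm long (the others are shorter), 0.5 kg, lying across the board on line 1, 3 or 5 within 6 mm. Origin mid-axis, 52 mm above the table, so its top is at 82 mm. x along the log; z points up at the start, down after half a turn. It rolls without slipping, 94 mm per half turn; its top moves twice as far as its axis. Let go, rolling friction soon stops it
- board: Wooden ripening board, fixed on the table: 230 mm (x) by 660 mm (y), 22 mm thick, flat. Origin at the centre of its underside. Five dark scored lines, 3 mm wide and flush, cross it parallel to its x axis, 95 mm apart along y, the third at its middle. Lines 2 and 4 are free; the three logs lie on the others in any order
- line_2 (a point): Middle of the second scored line, on the board's top face 95 mm from the board's middle towards -y; axes as the board's (x along the line). Always free at the start
- line_4 (a point): Middle of the fourth scored line, on the board's top face 95 mm from the board's middle towards +y; axes as the board's (x along the line). Always free at the start
- short_log_a: A short cheese log, 60 mm in diameter and 105 mm long, lying on one of the lines like the long one. Origin at the middle of its axis. To be left alone
- short_log_b: Another short cheese log, the same size: 60 mm in diameter, 105 mm long. Origin at the middle of its axis. To be left alone
- round_a: Small round cheese, 60 mm in diameter and 34 mm high, standing flat near the -y end of the board. Origin at the centre of its underside
- round_b: Small round cheese, 60 mm in diameter and 34 mm high, standing flat near the +y end of the board. Origin at the centre of its underside
- trier: Cheese iron: T-shaped wooden handle 95 mm wide and a steel gouge, 180 mm long in all and 20 mm high, lying on the table left of the board. Origin on the table near its middle
- brush: Wooden rind brush, 150 x 52 mm and 40 mm high, bristles down, on the table left of the board. Origin at the centre of its underside
- bowl: Empty stainless steel bowl, 150 mm across and 55 mm high, on the table right of the board. Origin at the centre of its underside
- spray: Spray bottle, 68 mm in diameter and 207 mm high, standing on the table beyond the board's left end. Origin at the centre of its underside
Things that resemble listed ones, but are neither listed nor needed, are in the scene too. What is shaped like the long_log but pink or yellow is not meant.

How it is judged:
At the end, for the whole second after the job is handed in: The long log lies still on the board, its axis within 12 mm of the second or fourth line, its middle within 30 mm of the line's middle, parallel to the line within 0.14 rad (8 degrees), and rolled over: its z axis at least 2.2 rad from straight up (((y of long_log in the frame of line_2 between -0.012 and 0.012 m and x of long_log in the frame of line_2 between -0.03 and 0.03 m) or (y of long_log in the frame of line_4 between -0.012 and 0.012 m and x of long_log in the frame of line_4 between -0.03 and 0.03 m)) and angle between the x axis of long_log and the x axis of board, either way round below 0.14 rad and angle between long_log's own z axis and vertical above 2.2 rad and height (world z) of long_log between 0.048 and 0.056 m and linear speed of long_log below 0.01 m/s); the robot touches nothing.
It fails at once if the long log is lifted more than 10 mm (height (world z) of long_log above 0.062 m).
It fails at once if the long log is pressed so hard that the cheese dents (over 35 N) (contact force between the fingers and long_log above 35 N).
It fails at once if a short log is moved more than 20 mm (distance of any of short_log_a, short_log_b from where it was at the start of the episode above 0.02 m).
It fails at once if a small round cheese is moved more than 20 mm (distance of any of round_a, round_b from where it was at the start of the episode above 0.02 m).
It fails at once if a tool (cheese iron, brush, bowl or spray bottle) is moved more than 20 mm (distance of any of trier, brush, bowl, spray from where it was at the start of the episode above 0.02 m).
It also fails if it takes over 45 s, if anything falls off the work surface, if the arm or the gripper's body presses on something with over 40 N, if the wrist force passes 120 N, or if a joint passes its speed limit or range.

## Working session

There is one attempt and no reset: what is moved stays moved. The work goes in short steps, Python scripts to look and compute and a tool call to move; the robot and the scene stay as the last step left them, time stands still between calls to the robot, and variables do not carry over. Pictures are saved under pics/ and viewed, and the job is handed in when it is done.

Besides the shell and the picture viewer there is one more tool, called after "Request:" as a command line: name --argument value ..., lists and objects as JSON in quotes. arm_command: Moves the arm, as the interface text tells. Shift numbers are shares of 0.4 m and turn numbers shares of 0.5 rad, none past 1 either way. Its arguments: {"type":"object","properties":{"motion":{"type":"array","items":{"type":"object","properties":{"slide":{"type":"array","items":{"type":"number"}},"turn":{"type":"array","items":{"type":"number"}}}}},"gripper":{"type":"number"},"grip_force":{"type":"number"}},"required":["motion"]}

```bash
mkdir -p pics; ls
python3 - <<'E'
from plant import robot
import cv2
s=robot.read_state();print(s)
for n in("scene","top"):
    c=robot.read_camera(n);cv2.imwrite(f"pics/{n}0.png",c["pixels"]);print(c["intrinsics"],c["T"])
E
```

```text
pics
{'t': 0.0, 'q': array([ 1.16260939e+00,  1.31115190e-01,  1.48925039e+00, -4.80790409e-06,
        1.52299896e+00, -8.54122326e-02]), 'dq': array([ 0.00070191,  0.00136279,  0.00132846, -0.00062586,  0.00021492,
        0.0005434 ]), 'joint_torque': array([ 1.25577313e-03, -5.59816968e+01, -4.91786599e+01,  7.69870891e-02,
        3.53394309e-02, -1.36239610e-04]), 'tool_pos': array([0.19021626, 0.56881194, 0.40373048]), 'orientation': array([ 2.54879093e+00,  1.83508254e+00, -2.38466957e-03]), 'force': array([ 0.9078268 , -0.19133484,  0.43886893]), 'wrist_torque': array([-0.00536624, -0.01218479,  0.08268633]), 'opening': 0.09301402692613717}
[[395.53319361   0.         323.52614803]
 [  0.         395.53319361 193.47121642]
 [  0.           0.           1.        ]] [[ 0.31325099  0.65395126 -0.68863747  1.23632778]
 [ 0.9495112  -0.22894718  0.21450332 -0.26202007]
 [-0.01738689 -0.72106236 -0.69265198  0.83269346]
 [ 0.          0.          0.          1.        ]]
[[438.63928931   0.         317.59263641]
 [  0.         438.63928931 195.21277432]
 [  0.           0.           1.        ]] [[ 5.43278264e-03 -9.95411998e-01  9.55271651e-02  3.56738239e-01]
 [-9.99984813e-01 -5.49641755e-03 -4.03025058e-04  1.59021038e-02]
 [ 9.26233165e-04 -9.55235248e-02 -9.95426742e-01  1.34343966e+00]
 [ 0.00000000e+00  0.00000000e+00  0.00000000e+00  1.00000000e+00]]
```

View pics/scene0.png

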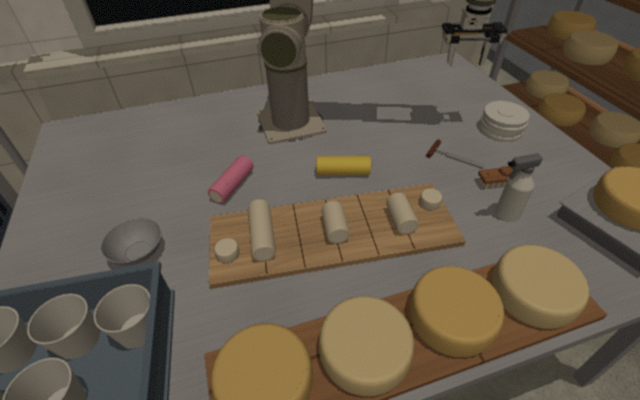

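View pics/top0.png

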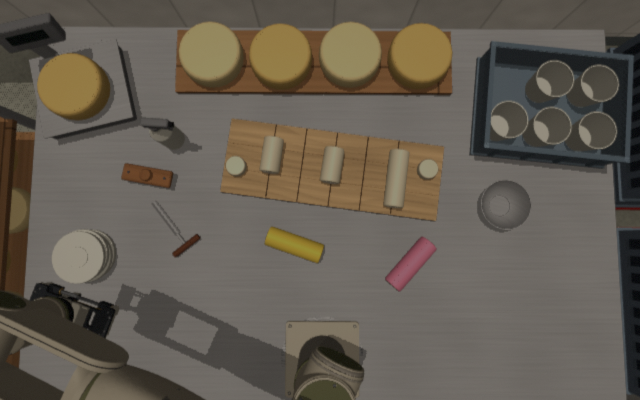

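The top view has the long log at about (396,178), on line 1 at the -y end next to a round cheese at (428,169). Free line 2 is at about (364,172), with a short log beyond it at (333,165). I'll enlarge this area.

Run:
```python
import cv2
a=cv2.imread("pics/top0.png")[115:225,215:450]
cv2.imwrite("pics/crop0.png",cv2.resize(a,None,fx=3.4,fy=3.4,interpolation=cv2.INTER_CUBIC))
```

```text
(no output)
```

View pics/crop0.png

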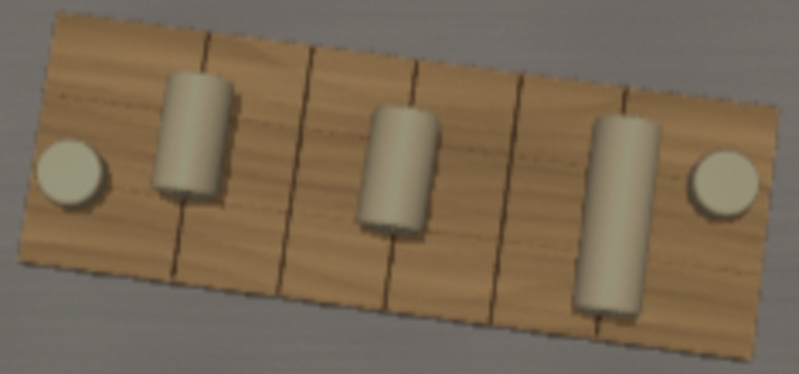

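```bash
cat > h.py <<'E'
import numpy as np
K=np.array([[438.63928931,0,317.59263641],[0,438.63928931,195.21277432],[0,0,1]])
T=np.array([[5.43278264e-03,-9.95411998e-01,9.55271651e-02,3.56738239e-01],[-9.99984813e-01,-5.49641755e-03,-4.03025058e-04,1.59021038e-02],[9.26233165e-04,-9.55235248e-02,-9.95426742e-01,1.34343966e+00],[0,0,0,1]])
def pt(x,y,z,x0=215,y0=115,f=3.4):
    u=x0+(x+.5)/f-.5; v=y0+(y+.5)/f-.5
    d=T[:3,:3]@np.linalg.solve(K,[u,v,1]); o=T[:3,3]
    return o+d*(z-o[2])/d[2]
E
python3 - <<'E'
from h import *
np.set_printoptions(precision=4,suppress=True)
C=[pt(*p,.022) for p in [(56,12),(778,106),(750,360),(20,263)]]
print(*C); m=np.mean(C,0);print('ctr',m,[np.linalg.norm(C[i]-C[i-1]) for i in range(4)])
for n,a,b in[(1,(626,88),(597,336)),(2,(521,74),(491,324)),(3,(415,61),(385,310)),(4,(312,47),(279,297))]:
    a=pt(*a,.022);b=pt(*b,.022);print(n,a,b,(a+b)/2,np.linalg.norm(a-b),np.arctan2(*(a-b)[1::-1]))
yd=(C[0]-C[1]+C[3]-C[2])[:2];yd/=np.linalg.norm(yd);xd=np.array([yd[1],-yd[0]]);print('yaw',np.arctan2(xd[1],xd[0]))
E=[pt(*p,.052) for p in [(597,117),(660,122),(575,308),(640,316)]]
a=(E[0]+E[1])/2;b=(E[2]+E[3])/2;print('log',a,b,(a+b)/2,np.linalg.norm(a-b),np.arctan2(*(a-b)[1::-1]),np.linalg.norm(E[0]-E[1]),np.linalg.norm(E[2]-E[3]))
for nm,p in dict(log=(a+b)/2,rnd=pt(725,184,.056)).items():
    d=(p-m)[:2];print(nm,p,'board frame',d@xd,d@yd)
s=[pt(*p,.052) for p in [(374,108),(437,112),(360,228),(424,235)]];d=(np.mean(s,0)-m)[:2];print('short',d@xd,d@yd)
E
```

```text
[0.7203 0.2828 0.022 ] [ 0.6375 -0.369   0.022 ] [ 0.4089 -0.3392  0.022 ] [0.4917 0.3093 0.022 ]
ctr [ 0.5646 -0.029   0.022 ] [np.float64(0.23009618039671398), np.float64(0.6570637492970686), np.float64(0.23051209740550377), np.float64(0.6537836409015848)]
1 [ 0.6532 -0.2324  0.022 ] [ 0.4295 -0.2039  0.022 ] [ 0.5413 -0.2182  0.022 ] 0.22555829705826067 -0.12650112790208323
2 [ 0.6655 -0.1378  0.022 ] [ 0.4396 -0.11    0.022 ] [ 0.5526 -0.1239  0.022 ] 0.22763299002982598 -0.1227374477674139
3 [ 0.6769 -0.0422  0.022 ] [ 0.4515 -0.0159  0.022 ] [ 0.5642 -0.0291  0.022 ] 0.22692319731032534 -0.11641252936675595
4 [0.6893 0.0508 0.022 ] [0.4626 0.0784 0.022 ] [0.5759 0.0646 0.022 ] 0.22834726166136127 -0.1209265164500405
yaw -0.12659728034828255
log [ 0.6184 -0.2286  0.052 ] [ 0.4487 -0.2083  0.052 ] [ 0.5335 -0.2184  0.052 ] 0.17085967772076827 -0.11930196290016738 0.05547341304934482 0.05673766027532498
log [ 0.5335 -0.2184  0.052 ] board frame -0.006912265562518019 -0.1918173322620128
rnd [ 0.5609 -0.3114  0.056 ] board frame 0.0319795336890606 -0.2805301903919039
short 0.006946563910622632 0.0031050714261243876
```

Request:
arm_command --motion '[{"slide": [-0.076, 0.068, 0], "turn": [0, 0, 0]}, {"slide": [-0.076, 0.068, 0], "turn": [0, 0, 0]}, {"slide": [-0.076, 0.068, 0], "turn": [0, 0, 0]}, {"slide": [-0.076, 0.068, 0], "turn": [0, 0, 0]}, {"slide": [-0.076, 0.068, 0], "turn": [0, 0, 0]}]' --gripper 100

```text
t: 0.52
tool_pos: [0.2712, 0.38, 0.4041]
orientation: [2.549, 1.836, -0.001]
force: [0.3, -0.0, 0.5]
opening: 0.0929
```

Request:
arm_command --motion '[{"slide": [-0.076, 0.068, 0], "turn": [0, 0, 0]}, {"slide": [-0.076, 0.068, 0], "turn": [0, 0, 0]}, {"slide": [-0.076, 0.068, 0], "turn": [0, 0, 0]}, {"slide": [-0.076, 0.068, 0], "turn": [0, 0, 0]}, {"slide": [-0.076, 0.068, 0], "turn": [0, 0, 0]}]'

```text
t: 0.93
tool_pos: [0.3518, 0.1926, 0.4045]
orientation: [2.549, 1.836, 0.0]
force: [0.4, -0.2, 1.4]
opening: 0.0928
```

Request:
arm_command --motion '[{"slide": [-0.076, 0.068, 0], "turn": [0, 0, 0]}, {"slide": [-0.076, 0.068, 0], "turn": [0, 0, 0]}, {"slide": [-0.076, 0.068, 0], "turn": [0, 0, 0]}, {"slide": [-0.076, 0.068, 0], "turn": [0, 0, 0]}, {"slide": [-0.076, 0.068, 0], "turn": [0, 0, 0]}]'

```text
t: 1.35
tool_pos: [0.4327, 0.005, 0.4046]
orientation: [2.55, 1.835, 0.0]
force: [1.0, 0.6, -0.2]
opening: 0.0929
```

Request:
arm_command --motion '[{"slide": [0, 0, 0], "turn": [0, 0, 0.24]}, {"slide": [0, 0, 0], "turn": [0, 0, 0.24]}, {"slide": [0, 0, 0], "turn": [0, 0, 0.24]}, {"slide": [0, 0, 0], "turn": [0, 0, 0.24]}, {"slide": [0, 0, 0], "turn": [0, 0, 0.24]}]'

```text
t: 1.77
tool_pos: [0.4325, 0.0069, 0.4043]
orientation: [-2.981, -0.99, 0.001]
force: [-0.1, 0.4, -0.3]
opening: 0.0933
```

Request:
arm_command --motion '[{"slide": [0, 0, 0], "turn": [0, 0, 0.24]}, {"slide": [0, 0, 0], "turn": [0, 0, 0.24]}, {"slide": [0, 0, 0], "turn": [0, 0, 0.24]}, {"slide": [0, 0, 0], "turn": [0, 0, 0.24]}, {"slide": [0, 0, 0], "turn": [0, 0, 0.24]}]'

```text
t: 2.18
tool_pos: [0.4324, 0.0071, 0.4043]
orientation: [-3.141, -0.066, 0.001]
force: [-0.9, -0.1, 0.5]
opening: 0.0931
```

Request:
arm_command --motion '[{"slide": [0, 0, 0], "turn": [0, 0, 0.163]}, {"slide": [0, 0, 0], "turn": [0, 0, 0.163]}, {"slide": [0.0456, 0.0778, 0], "turn": [0, 0, 0]}, {"slide": [0.0456, 0.0778, 0], "turn": [0, 0, 0]}, {"slide": [0.0456, 0.0778, 0], "turn": [0, 0, 0]}]'

```text
t: 2.6
tool_pos: [0.4765, -0.0927, 0.4046]
orientation: [-3.137, 0.178, -0.0]
force: [0.5, 0.2, -0.5]
opening: 0.093
```

Request:
arm_command --motion '[{"slide": [0.0456, 0.0778, 0], "turn": [0, 0, 0]}, {"slide": [0.0456, 0.0778, 0], "turn": [0, 0, 0]}, {"slide": [0.0456, 0.0778, 0], "turn": [0, 0, 0]}, {"slide": [0.0456, 0.0778, 0], "turn": [0, 0, 0]}, {"slide": [0, 0, 0], "turn": [0, 0, 0]}]'

```text
t: 3.02
tool_pos: [0.5352, -0.2289, 0.4026]
orientation: [3.135, -0.186, -0.003]
force: [1.4, -1.0, 0.2]
opening: 0.0927
```

Run:
```python
from plant import robot
import cv2,numpy as np
c=robot.read_camera("wrist");cv2.imwrite("pics/w1.png",c["pixels"]);np.savez("w1",K=c["intrinsics"],T=c["T"])
c=robot.read_camera("scene");cv2.imwrite("pics/s1.png",c["pixels"]);
s=robot.read_state();print(s["tool_pos"],s["orientation"],s["force"])
```

```text
[ 0.53438433 -0.22505587  0.4032973 ] [-3.13497799  0.18379399  0.00367494] [ 0.22798173  0.59013053 -0.36680367]
```

View pics/w1.png

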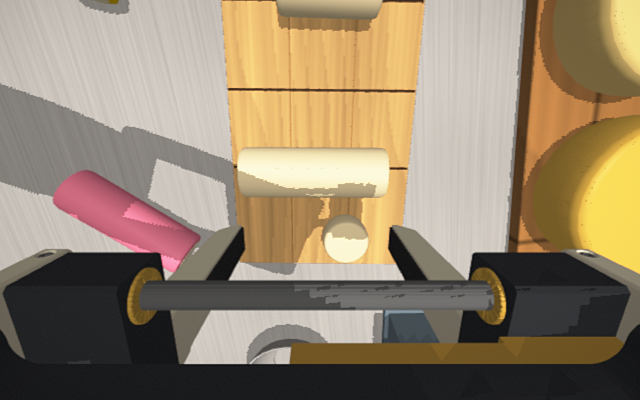

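View pics/s1.png

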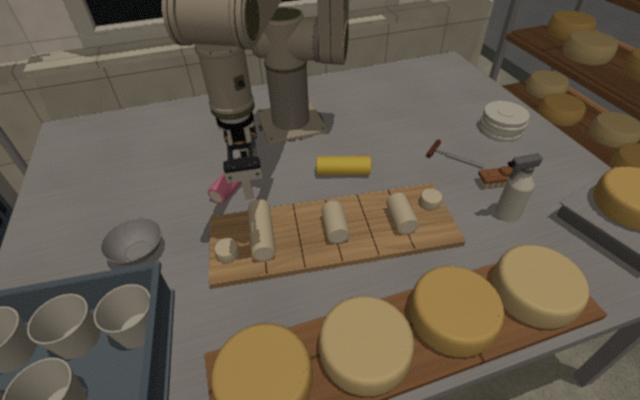

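The wrist view shows the log lying across at rows 149–196, columns 238–388. Line 1 is visible at both ends, at (236,167) and (405,168). Line 2 runs at about row 90 and both fingertips are in view.

Run:
```python
import cv2
a=cv2.imread("pics/w1.png")[70:280,210:430]
cv2.imwrite("pics/w1c.png",cv2.resize(a,None,fx=2.8,fy=2.8,interpolation=cv2.INTER_CUBIC))
```

```text
(no output)
```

View pics/w1c.png

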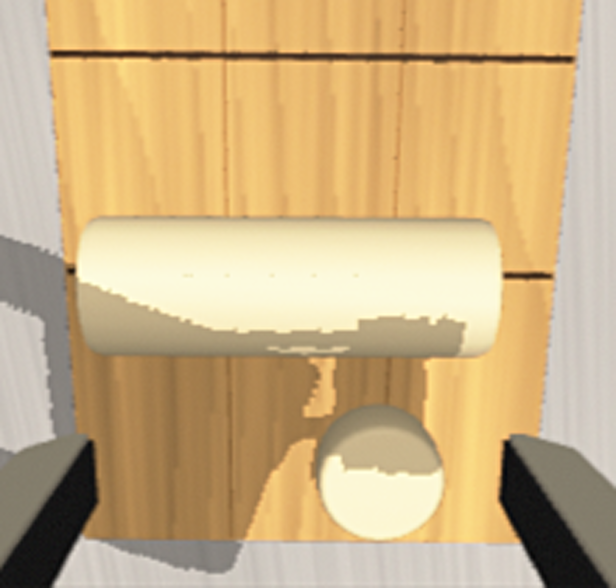

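```bash
cat > wl.py <<'E'
import numpy as np
def ray(K,T,x,y,x0,y0,f):
    u=x0+(x+.5)/f-.5; v=y0+(y+.5)/f-.5
    d=T[:3,:3]@np.linalg.solve(K,[u,v,1]); return d/np.linalg.norm(d)
def hit(K,T,d,z): o=T[:3,3]; return o+d*(z-o[2])/d[2]
def meas(K,T,crop,far,near,ends,lines):
    R=lambda p:ray(K,T,*p,*crop)
    ax=None
    out={}
    for nm,(a,b) in lines.items():
        a=hit(K,T,R(a),.022);b=hit(K,T,R(b),.022);out[nm]=(a,b);print(nm,a[:2],b[:2],(a+b)[:2]/2,'len',np.linalg.norm(a-b),'yaw',np.arctan2(*(b-a)[1::-1]))
    c=[]
    ax=np.array([.9925,-.1223,0])
    for f,n in zip(far,near):
        pr=[]
        for p in(f,n):
            d=R(p); d=d-(d@ax)*0; pr.append(d/np.linalg.norm(d))
        # bisect in plane perp to axis
        q=[d-(d@ax)*ax for d in pr]; q=[v/np.linalg.norm(v) for v in q]
        b=q[0]+q[1]; m=(pr[0]+pr[1])/2; t=(m@ax)/np.linalg.norm(m-(m@ax)*ax)
        b=b/np.linalg.norm(b)+t*ax
        h=hit(K,T,b,.052); c.append(h)
        dist=np.linalg.norm((h-T[:3,3])-((h-T[:3,3])@ax)*ax)
        print('radius est',dist*np.sin(np.arccos(np.clip(q[0]@q[1],-1,1))/2))
    a,b=c; print('axis pts',a,b,'yaw',np.arctan2(*(b-a)[1::-1]))
    e=[hit(K,T,R(p),.052+.03*0.0) for p in ends]; print('ends',e,np.linalg.norm(e[0]-e[1]))
    mid=(e[0]+e[1])/2; u=(b-a)/np.linalg.norm(b-a); mid=a+u*((mid-a)@u); print('log mid',mid)
    return out,mid
E
python3 - <<'E'
from wl import *
np.set_printoptions(precision=4,suppress=True)
z=np.load("w1.npz")
o,m=meas(z["K"],z["T"],(210,70,2.8),[(110,217),(475,220)],[(110,356),(475,357)],[(78,285),(501,288)],{'L1':((68,270),(552,276)),'L2':((50,53),(574,60))})
print(z["T"])
E
```

```text
L1 [ 0.4297 -0.2032] [ 0.653  -0.2324] [ 0.5413 -0.2178] len 0.22519232185581464 yaw -0.13010014687271546
L2 [ 0.4406 -0.1092] [ 0.6653 -0.1387] [ 0.5529 -0.124 ] len 0.22656651892405344 yaw -0.13075775666035236
radius est 0.029587564246042374
radius est 0.02915245929450489
axis pts [ 0.4557 -0.2085  0.052 ] [ 0.611  -0.2277  0.052 ] yaw -0.12304939763953883
ends [array([ 0.4422, -0.206 ,  0.052 ]), array([ 0.6221, -0.2286,  0.052 ])] 0.18126569893339292
log mid [ 0.5321 -0.2179  0.052 ]
[[ 0.993  -0.1126 -0.0343  0.5441]
 [-0.1177 -0.9557 -0.2697 -0.1541]
 [-0.0024  0.2719 -0.9623  0.3819]
 [ 0.      0.      0.      1.    ]]
```

Request:
arm_command --motion '[{"slide": [-0.005, 0, 0.08], "turn": [0, 0, 0.01]}, {"slide": [0, 0, 0.08], "turn": [0, 0, 0]}, {"slide": [0, 0, 0.08], "turn": [0, 0, 0]}, {"slide": [0, 0, 0.07], "turn": [0, 0, 0]}, {"slide": [0, 0, 0], "turn": [0, 0, 0]}]'

```text
t: 3.53
tool_pos: [0.5297, -0.2211, 0.2741]
orientation: [-3.131, 0.186, 0.015]
force: [-1.7, 1.7, -0.9]
opening: 0.0928
```

Run:
```python
from plant import robot
import cv2,numpy as np
c=robot.read_camera("wrist");cv2.imwrite("pics/w2.png",c["pixels"]);np.savez("w2",K=c["intrinsics"],T=c["T"])
for i in range(3):
  s=robot.read_state();print(s["tool_pos"],s["orientation"],s["force"])
```

```text
[ 0.53072064 -0.22171263  0.27748622] [-3.13279174  0.18646108  0.01036552] [-0.23614076 -0.04984781 -0.28533101]
[ 0.53072064 -0.22171263  0.27748622] [-3.13279174  0.18646108  0.01036552] [-0.23614076 -0.04984781 -0.28533101]
[ 0.53072064 -0.22171263  0.27748622] [-3.13279174  0.18646108  0.01036552] [-0.23614076 -0.04984781 -0.28533101]
```

View pics/w2.png

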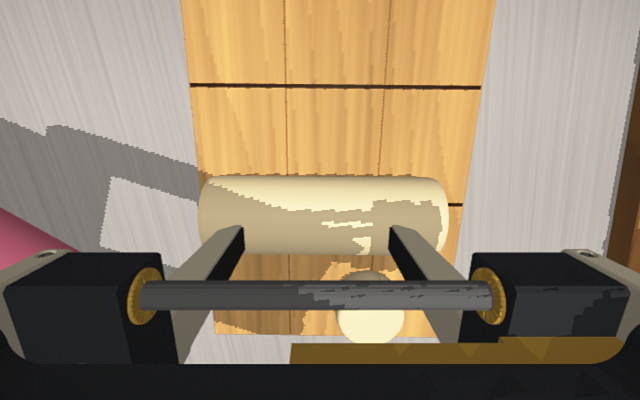

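The fingertips, at about (235,232) and (400,232), hang above the log clear of the round cheese. I'll creep down.

Request:
arm_command --motion '[{"slide": [0, 0.008, 0.006], "turn": [0, 0, 0]}, {"slide": [0, 0, 0.005], "turn": [0, 0, 0]}, {"slide": [0, 0, 0.005], "turn": [0, 0, 0]}, {"slide": [0, 0, 0.004], "turn": [0, 0, 0]}, {"slide": [0, 0, 0], "turn": [0, 0, 0]}]'

```text
t: 4.0
tool_pos: [0.5323, -0.227, 0.2736]
orientation: [3.135, -0.188, 0.002]
force: [-0.3, 0.3, 0.3]
opening: 0.0929
```

Request:
arm_command --motion '[{"slide": [0, 0, 0.001], "turn": [0, 0, 0]}, {"slide": [0, 0, 0.001], "turn": [0, 0, 0]}, {"slide": [0, 0, 0.001], "turn": [0, 0, 0]}, {"slide": [0, 0, 0], "turn": [0, 0, 0]}, {"slide": [0, 0, 0], "turn": [0, 0, 0]}]'

```text
t: 4.42
tool_pos: [0.5321, -0.2268, 0.2715]
orientation: [-3.136, 0.188, 0.0]
force: [1.0, -0.5, -0.1]
opening: 0.0934
```

Request:
arm_command --motion '[{"slide": [0, -0.007, 0.002], "turn": [0, 0, 0]}, {"slide": [0, 0, 0.002], "turn": [0, 0, 0]}, {"slide": [0, 0, 0.002], "turn": [0, 0, 0]}, {"slide": [0, 0, 0.001], "turn": [0, 0, 0]}, {"slide": [0, 0, 0], "turn": [0, 0, 0]}]'

```text
t: 4.83
tool_pos: [0.5323, -0.224, 0.2685]
orientation: [-3.136, 0.188, 0.0]
force: [-0.0, -0.5, 0.3]
opening: 0.0932
```

Request:
arm_command --motion '[{"slide": [0, 0, 0.001], "turn": [0, 0, 0]}, {"slide": [0, 0, 0.001], "turn": [0, 0, 0]}, {"slide": [0, 0, 0], "turn": [0, 0, 0]}, {"slide": [0, 0, 0], "turn": [0, 0, 0]}, {"slide": [0, 0, 0], "turn": [0, 0, 0]}]'

```text
t: 5.25
tool_pos: [0.5324, -0.2242, 0.2683]
orientation: [3.136, -0.188, 0.0]
force: [-3.3, 0.4, 5.6]
opening: 0.0932
```

Contact was at TCP z 0.2683 with 5.6 N, which agrees with the log top at 82 mm. Next is a first gentle stroke.

Request:
arm_command --motion '[{"slide": [0, -0.01, 0], "turn": [0, 0, 0]}, {"slide": [0, -0.01, 0], "turn": [0, 0, 0]}, {"slide": [0, -0.01, 0], "turn": [0, 0, 0]}, {"slide": [0, 0, 0], "turn": [0, 0, 0]}, {"slide": [0, 0, 0], "turn": [0, 0, 0]}]'

```text
t: 5.67
tool_pos: [0.534, -0.2117, 0.2683]
orientation: [3.136, -0.188, 0.0]
force: [-2.1, -0.4, 5.0]
opening: 0.0931
```

Run:
```python
from plant import robot
import cv2,numpy as np
c=robot.read_camera("wrist");cv2.imwrite("pics/w3.png",c["pixels"]);np.savez("w3",K=c["intrinsics"],T=c["T"])
s=robot.read_state();print(s["tool_pos"],s["orientation"],s["force"])
```

```text
[ 0.53394171 -0.21184514  0.26829854] [ 3.13583099e+00 -1.88050207e-01  3.91564494e-04] [-3.06184007  0.14734009  5.60316468]
```

View pics/w3.png

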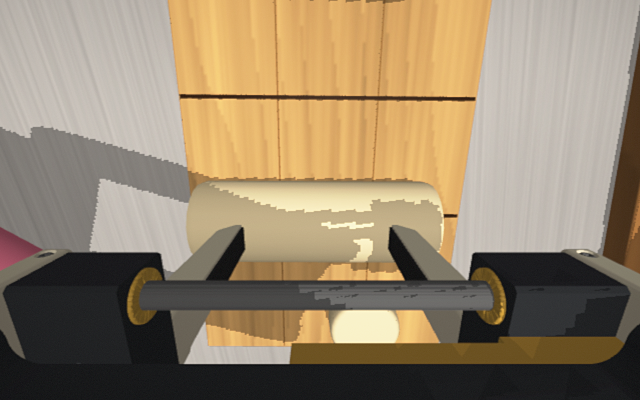

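```bash
cat > axis.py <<'E'
# signed distance of log axis from line 2 along yd, from far silhouette edge + line in wrist image
import numpy as np,sys
def run(f,far,line):
    z=np.load(f);K,T=z["K"],z["T"];o=T[:3,3]
    def R(p): return T[:3,:3]@np.linalg.solve(K,[*p,1])
    def hit(d,zz): return o+d*(zz-o[2])/d[2]
    P=[hit(R(p),.022)[:2] for p in line]
    u=P[1]-P[0]; print('line yaw %.3f'%np.arctan2(u[1],u[0]),P[0].round(4),P[1].round(4)); u/=np.linalg.norm(u); n=np.array([-u[1],u[0]])
    for p in far:
        d=R(p); # 2D: (s along n, z)
        o2=np.array([n@(o[:2]-P[0]),o[2]]); d2=np.array([n@d[:2],d[2]]); d2/=np.linalg.norm(d2)
        # axis at (s,.052), distance 0.03 on near side (smaller s): normal
        nn=np.array([d2[1],-d2[0]]); 
        if nn[0]>0: nn=-nn
        # (a-o2)@nn=.03
        s=(0.03-(.052-o2[1])*nn[1])/nn[0]+o2[0]
        t=hit(d,.06); print('axis s rel line2 %.4f'%s,'near x %.3f'%t[0])
E
python3 - <<'E'
from axis import run
import cv2
for f,x in(("w2",(150,60)),("w3",(150,60))):
    a=cv2.imread(f"pics/{f}.png")[70:230,180:500]
    cv2.imwrite(f"pics/{f}c.png",cv2.resize(a,None,fx=2.5,fy=2.5,interpolation=cv2.INTER_CUBIC))
run("w1.npz",[((110+.5)/2.8+209.5,(217.5)/2.8+69.5),((475+.5)/2.8+209.5,(220.5)/2.8+69.5)],[(50.5/2.8+209.5,53.5/2.8+69.5),(574.5/2.8+209.5,60.5/2.8+69.5)])
E
```

```text
line yaw -0.131 [ 0.4406 -0.1092] [ 0.6653 -0.1387]
axis s rel line2 -0.0969 near x 0.463
axis s rel line2 -0.0961 near x 0.611
```

View pics/w2c.png

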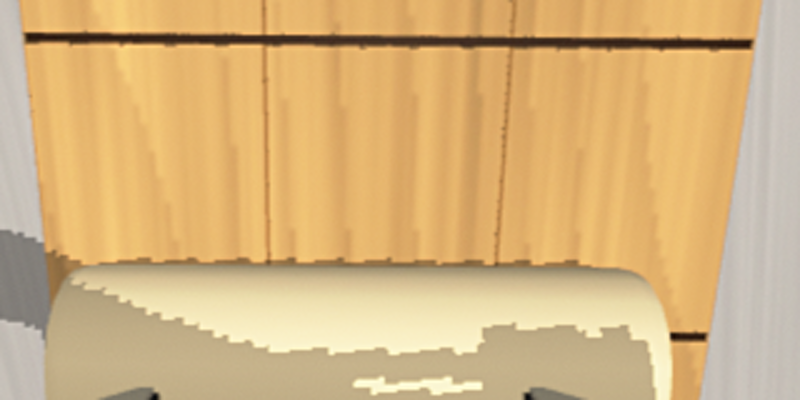

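View pics/w3c.png

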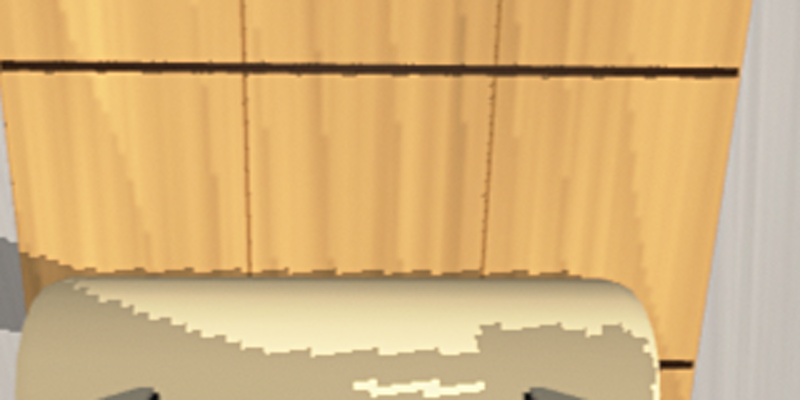

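Run:
```python
from axis import run
def g(p): return ((p[0]+.5)/2.5+179.5,(p[1]+.5)/2.5+69.5)
run("w2.npz",[g((100,264)),g((590,267))],[g((26,38)),g((750,44))])
run("w3.npz",[g((90,278)),g((570,277))],[g((2,66)),g((737,72))])
```

```text
line yaw -0.127 [ 0.4414 -0.1096] [ 0.6644 -0.1381]
axis s rel line2 -0.0960 near x 0.464
axis s rel line2 -0.0953 near x 0.601
line yaw -0.127 [ 0.4419 -0.1096] [ 0.6648 -0.138 ]
axis s rel line2 -0.0900 near x 0.469
axis s rel line2 -0.0886 near x 0.600
```

The log moved 6.3 mm for 12.4 mm of tip travel, so it's rolling without slip. I'll carry on in strokes.

Request:
arm_command --motion '[{"slide": [0, -0.01, 0], "turn": [0, 0, 0]}, {"slide": [0, -0.01, 0], "turn": [0, 0, 0]}, {"slide": [0, -0.01, 0], "turn": [0, 0, 0]}, {"slide": [0, 0, 0], "turn": [0, 0, 0]}, {"slide": [0, 0, 0], "turn": [0, 0, 0]}]'

```text
t: 6.13
tool_pos: [0.5354, -0.1998, 0.2683]
orientation: [3.136, -0.188, 0.0]
force: [-2.6, 0.6, 6.6]
opening: 0.0931
```

Request:
arm_command --motion '[{"slide": [0, 0, -0.02], "turn": [0, 0, 0]}, {"slide": [0, 0.015, 0], "turn": [0, 0, 0]}, {"slide": [0, 0.015, 0], "turn": [0, 0, 0]}, {"slide": [0, 0, 0.01], "turn": [0, 0, 0]}, {"slide": [0, 0, 0.007], "turn": [0, 0, 0]}]'

```text
t: 6.55
tool_pos: [0.5337, -0.2127, 0.2686]
orientation: [-3.136, 0.19, -0.0]
force: [-0.8, 0.6, -0.2]
opening: 0.0933
```

Request:
arm_command --motion '[{"slide": [0, 0, 0.0015], "turn": [0, 0, 0]}, {"slide": [0, 0, 0.0015], "turn": [0, 0, 0]}, {"slide": [0, 0, 0], "turn": [0, 0, 0]}, {"slide": [0, -0.01, 0], "turn": [0, 0, 0]}, {"slide": [0, -0.01, 0], "turn": [0, 0, 0]}]'

```text
t: 6.97
tool_pos: [0.5347, -0.2044, 0.2682]
orientation: [3.136, -0.189, -0.0]
force: [-3.5, -0.1, 7.3]
opening: 0.0935
```

Request:
arm_command --motion '[{"slide": [0, -0.01, 0], "turn": [0, 0, 0]}, {"slide": [0, -0.01, 0], "turn": [0, 0, 0]}, {"slide": [0, -0.01, 0], "turn": [0, 0, 0]}, {"slide": [0, -0.01, 0], "turn": [0, 0, 0]}, {"slide": [0, 0, 0], "turn": [0, 0, 0]}]'

```text
t: 7.38
tool_pos: [0.5368, -0.1878, 0.2683]
orientation: [-3.136, 0.188, -0.0]
force: [-3.9, 0.8, 7.1]
opening: 0.0932
```

Request:
arm_command --motion '[{"slide": [0, 0, -0.02], "turn": [0, 0, 0]}, {"slide": [0, 0.015, 0], "turn": [0, 0, 0]}, {"slide": [0, 0.015, 0], "turn": [0, 0, 0]}, {"slide": [0, 0, 0.01], "turn": [0, 0, 0]}, {"slide": [0, 0, 0.007], "turn": [0, 0, 0]}]'

```text
t: 7.8
tool_pos: [0.535, -0.2009, 0.2685]
orientation: [-3.136, 0.19, 0.0]
force: [0.5, -0.0, 0.5]
opening: 0.0926
```

Run:
```python
from plant import robot
import cv2,numpy as np
c=robot.read_camera("wrist");cv2.imwrite("pics/w4.png",c["pixels"]);np.savez("w4",K=c["intrinsics"],T=c["T"])
a=cv2.imread(f"pics/w4.png")[70:230,180:500]
cv2.imwrite(f"pics/w4c.png",cv2.resize(a,None,fx=2.5,fy=2.5,interpolation=cv2.INTER_CUBIC))
s=robot.read_state();print(s["tool_pos"],s["orientation"],s["force"])
```

```text
[ 0.53508163 -0.20064866  0.26831344] [-3.13567975e+00  1.89647325e-01  5.17813913e-04] [-0.13363174  0.20034494  3.28544294]
```

View pics/w4c.png

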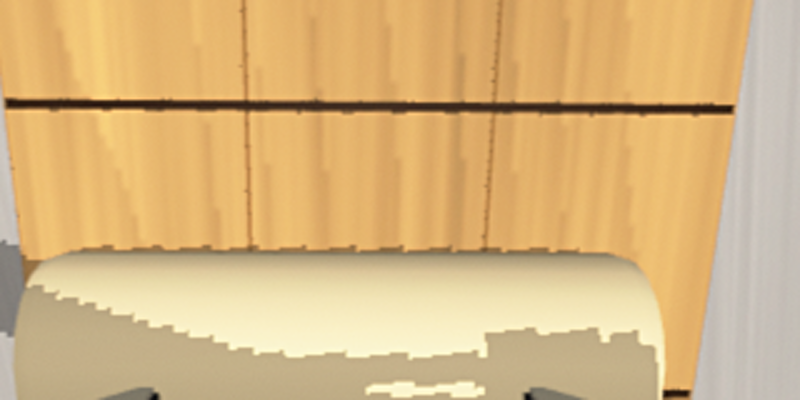

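Run:
```python
from axis import run
def g(p): return ((p[0]+.5)/2.5+179.5,(p[1]+.5)/2.5+69.5)
run("w4.npz",[g((90,252)),g((570,253))],[g((6,103)),g((733,109))])
```

```text
line yaw -0.128 [ 0.4414 -0.1093] [ 0.665  -0.1381]
axis s rel line2 -0.0714 near x 0.472
axis s rel line2 -0.0706 near x 0.602
```

Parallel, with 71 mm to go. Continuing.

Request:
arm_command --motion '[{"slide": [0, -0.002, 0.003], "turn": [0, 0, 0]}, {"slide": [0, -0.015, 0], "turn": [0, 0, 0]}, {"slide": [0, -0.016, 0], "turn": [0, 0, 0]}, {"slide": [0, -0.016, 0], "turn": [0, 0, 0]}, {"slide": [0, -0.015, 0], "turn": [0, 0, 0]}]'

```text
t: 8.27
tool_pos: [0.5383, -0.1747, 0.2683]
orientation: [3.136, -0.189, -0.0]
force: [-2.5, 0.1, 6.6]
opening: 0.093
```

Request:
arm_command --motion '[{"slide": [0, 0, 0], "turn": [0, 0, 0]}, {"slide": [0, 0, -0.02], "turn": [0, 0, 0]}, {"slide": [0, 0.032, 0], "turn": [0, 0, 0]}, {"slide": [0, 0, 0.01], "turn": [0, 0, 0]}, {"slide": [0, 0, 0.007], "turn": [0, 0, 0]}]'

```text
t: 8.68
tool_pos: [0.5366, -0.1885, 0.2687]
orientation: [3.136, -0.19, 0.0]
force: [-0.2, 0.1, -1.7]
opening: 0.0931
```

Request:
arm_command --motion '[{"slide": [0, 0, 0.003], "turn": [0, 0, 0]}, {"slide": [0, -0.016, 0], "turn": [0, 0, 0]}, {"slide": [0, -0.016, 0], "turn": [0, 0, 0]}, {"slide": [0, -0.016, 0], "turn": [0, 0, 0]}, {"slide": [0, -0.016, 0], "turn": [0, 0, 0]}]'

```text
t: 9.1
tool_pos: [0.5399, -0.1622, 0.2682]
orientation: [3.136, -0.19, 0.0]
force: [-2.0, -0.2, 8.0]
opening: 0.0929
```

Request:
arm_command --motion '[{"slide": [0, 0, 0], "turn": [0, 0, 0]}, {"slide": [0, 0, -0.02], "turn": [0, 0, 0]}, {"slide": [0, 0.032, 0], "turn": [0, 0, 0]}, {"slide": [0, 0, 0.01], "turn": [0, 0, 0]}, {"slide": [0, 0, 0.007], "turn": [0, 0, 0]}]'

```text
t: 9.52
tool_pos: [0.5381, -0.1759, 0.2686]
orientation: [3.136, -0.191, -0.0]
force: [-0.9, 0.1, -0.5]
opening: 0.093
```

Run:
```python
from plant import robot
import cv2,numpy as np
c=robot.read_camera("wrist");cv2.imwrite("pics/w5.png",c["pixels"]);np.savez("w5",K=c["intrinsics"],T=c["T"])
a=cv2.imread(f"pics/w5.png")[70:230,180:500]
cv2.imwrite(f"pics/w5c.png",cv2.resize(a,None,fx=2.5,fy=2.5,interpolation=cv2.INTER_CUBIC))
s=robot.read_state();print(s["tool_pos"],s["orientation"],s["force"])
```

```text
[ 0.53810199 -0.1755169   0.26814983] [-3.13557116e+00  1.90540942e-01  3.38501129e-04] [-0.09579151 -0.72959675  4.34884415]
```

View pics/w5c.png

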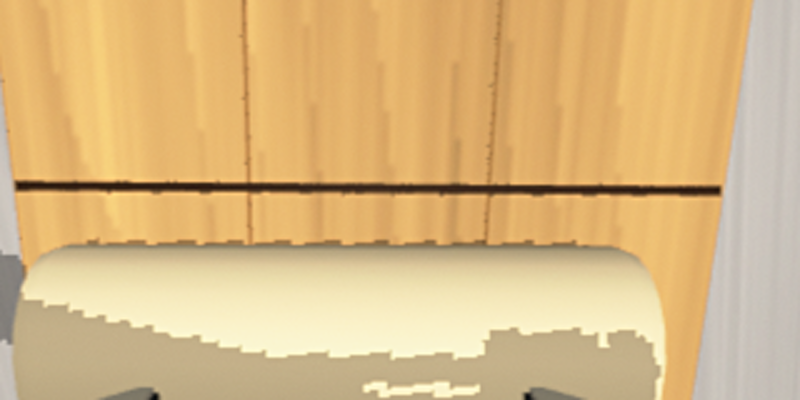

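Run:
```python
from axis import run
def g(p): return ((p[0]+.5)/2.5+179.5,(p[1]+.5)/2.5+69.5)
run("w5.npz",[g((90,245)),g((570,247))],[g((17,185)),g((720,191))])
```

```text
line yaw -0.129 [ 0.4418 -0.1092] [ 0.6649 -0.1382]
axis s rel line2 -0.0443 near x 0.475
axis s rel line2 -0.0437 near x 0.605
```

Request:
arm_command --motion '[{"slide": [0, 0, 0.003], "turn": [0, 0, 0]}, {"slide": [0, -0.016, 0], "turn": [0, 0, 0]}, {"slide": [0, -0.016, 0], "turn": [0, 0, 0]}, {"slide": [0, -0.016, 0], "turn": [0, 0, 0]}, {"slide": [0, -0.016, 0], "turn": [0, 0, 0]}]'

```text
t: 9.98
tool_pos: [0.5414, -0.1493, 0.2683]
orientation: [3.136, -0.189, 0.0]
force: [-1.9, 0.2, 6.4]
opening: 0.093
```

Request:
arm_command --motion '[{"slide": [0, 0, 0], "turn": [0, 0, 0]}, {"slide": [0, 0, -0.02], "turn": [0, 0, 0]}, {"slide": [0, 0.027, 0], "turn": [0, 0, 0]}, {"slide": [0, 0, 0.01], "turn": [0, 0, 0]}, {"slide": [0, 0, 0.007], "turn": [0, 0, 0]}]'

```text
t: 10.4
tool_pos: [0.5399, -0.161, 0.2687]
orientation: [3.136, -0.19, 0.0]
force: [0.0, 0.0, -0.8]
opening: 0.0932
```

Request:
arm_command --motion '[{"slide": [0, 0, 0.003], "turn": [0, 0, 0]}, {"slide": [0, -0.016, 0], "turn": [0, 0, 0]}, {"slide": [0, -0.016, 0], "turn": [0, 0, 0]}, {"slide": [0, -0.016, 0], "turn": [0, 0, 0]}, {"slide": [0, -0.016, 0], "turn": [0, 0, 0]}]'

```text
t: 10.82
tool_pos: [0.5432, -0.1348, 0.2683]
orientation: [3.136, -0.189, 0.0]
force: [-3.2, 0.1, 7.5]
opening: 0.0929
```

Request:
arm_command --motion '[{"slide": [0, 0, 0], "turn": [0, 0, 0]}, {"slide": [0, 0, -0.02], "turn": [0, 0, 0]}, {"slide": [0, 0.032, 0], "turn": [0, 0, 0]}, {"slide": [0, 0, 0.01], "turn": [0, 0, 0]}, {"slide": [0, 0, 0.007], "turn": [0, 0, 0]}]'

```text
t: 11.23
tool_pos: [0.5414, -0.1485, 0.2686]
orientation: [3.136, -0.191, 0.0]
force: [-0.5, 1.0, -1.1]
opening: 0.0932
```

Run:
```python
from plant import robot
import cv2,numpy as np
c=robot.read_camera("wrist");cv2.imwrite("pics/w6.png",c["pixels"]);np.savez("w6",K=c["intrinsics"],T=c["T"])
a=cv2.imread(f"pics/w6.png")[70:270,180:500]
cv2.imwrite(f"pics/w6c.png",cv2.resize(a,None,fx=2.5,fy=2.5,interpolation=cv2.INTER_CUBIC))
s=robot.read_state();print(s["tool_pos"],s["orientation"],s["force"])
```

```text
[ 0.54141345 -0.14815315  0.26816092] [-3.13568710e+00  1.90536770e-01  3.74801361e-04] [-0.12331975  0.06208665  4.69914532]
```

View pics/w6c.png

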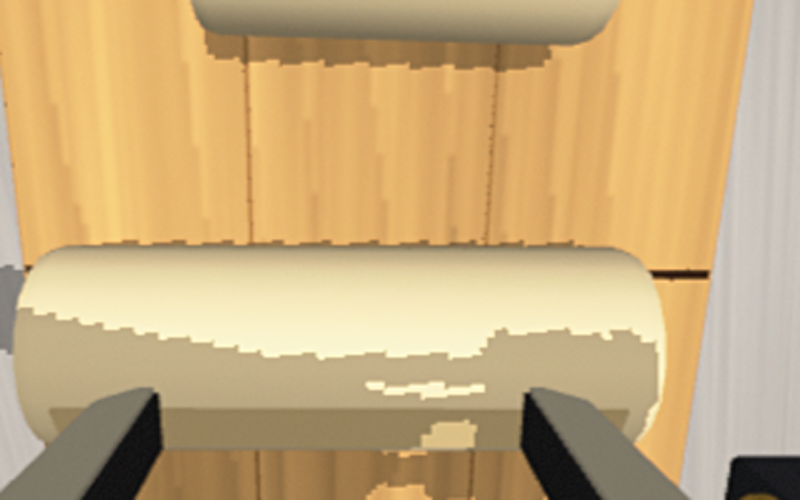

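Run:
```python
from axis import run
def g(p): return ((p[0]+.5)/2.5+179.5,(p[1]+.5)/2.5+69.5)
run("w6.npz",[g((90,247)),g((570,248))],[g((27,269)),g((708,274))])
```

```text
line yaw -0.128 [ 0.4416 -0.109 ] [ 0.665  -0.1378]
axis s rel line2 -0.0175 near x 0.478
axis s rel line2 -0.0167 near x 0.608
```

Request:
arm_command --motion '[{"slide": [0, 0, 0.003], "turn": [0, 0, 0]}, {"slide": [0, -0.016, 0], "turn": [0, 0, 0]}, {"slide": [0, -0.016, 0], "turn": [0, 0, 0]}, {"slide": [0, -0.016, 0], "turn": [0, 0, 0]}, {"slide": [0, -0.016, 0], "turn": [0, 0, 0]}]'

```text
t: 11.7
tool_pos: [0.5447, -0.1219, 0.2683]
orientation: [3.136, -0.189, -0.0]
force: [-2.8, 0.1, 6.6]
opening: 0.0928
```

Request:
arm_command --motion '[{"slide": [0, 0, 0], "turn": [0, 0, 0]}, {"slide": [0, 0, -0.02], "turn": [0, 0, 0]}, {"slide": [0, 0.027, 0], "turn": [0, 0, 0]}, {"slide": [0, 0, 0.01], "turn": [0, 0, 0]}, {"slide": [0, 0, 0.007], "turn": [0, 0, 0]}]'

```text
t: 12.12
tool_pos: [0.5432, -0.1336, 0.2687]
orientation: [3.136, -0.19, -0.0]
force: [0.3, 0.4, -0.1]
opening: 0.0925
```

Request:
arm_command --motion '[{"slide": [0, 0, 0.003], "turn": [0, 0, 0]}, {"slide": [0, -0.01, 0], "turn": [0, 0, 0]}, {"slide": [0, -0.01, 0], "turn": [0, 0, 0]}, {"slide": [0, 0, 0], "turn": [0, 0, 0]}, {"slide": [0, 0, 0], "turn": [0, 0, 0]}]'

```text
t: 12.53
tool_pos: [0.5444, -0.1248, 0.2683]
orientation: [-3.136, 0.189, 0.0]
force: [-2.8, 0.6, 7.3]
opening: 0.093
```

Request:
arm_command --motion '[{"slide": [0, 0, -0.02], "turn": [0, 0, 0]}, {"slide": [0, 0, -0.08], "turn": [0, 0, 0]}, {"slide": [0, 0.04, -0.08], "turn": [0, 0, 0]}, {"slide": [0, 0.05, -0.08], "turn": [0, 0, 0]}, {"slide": [0, 0, 0], "turn": [0, 0, 0]}]'

```text
t: 12.95
tool_pos: [0.5412, -0.1635, 0.3796]
orientation: [3.131, -0.191, 0.015]
force: [1.4, -1.1, 1.5]
opening: 0.093
```

Run:
```python
from plant import robot
import cv2,numpy as np
c=robot.read_camera("wrist");cv2.imwrite("pics/w7.png",c["pixels"]);np.savez("w7",K=c["intrinsics"],T=c["T"])
s=robot.read_state();print(s["tool_pos"],s["orientation"],s["force"])
```

```text
[ 0.54092551 -0.16240975  0.37650715] [ 3.13303151 -0.19142345  0.01114982] [-0.12547681  1.19720884  0.01977386]
```

View pics/w7.png

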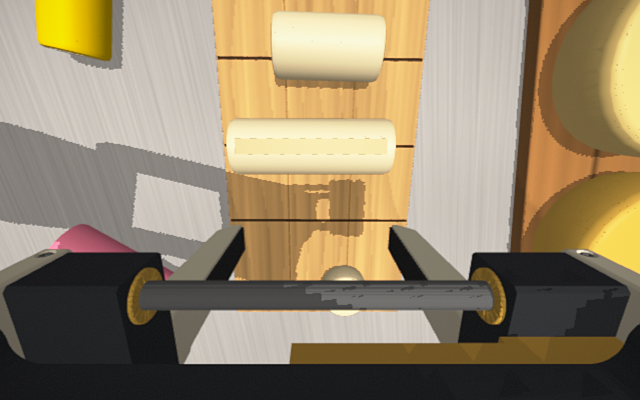

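The old underside, a yellow stripe, is now on top. The log lies at rows 118–173, with line 2 at (397,147) visible at its end. I'll enlarge and measure.

Run:
```python
from plant import robot
import cv2,numpy as np
c=robot.read_camera("wrist");np.savez("w8",K=c["intrinsics"],T=c["T"])
a=c["pixels"][40:240,200:440]
cv2.imwrite(f"pics/w8c.png",cv2.resize(a,None,fx=3,fy=3,interpolation=cv2.INTER_CUBIC))
```

```text
(no output)
```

View pics/w8c.png

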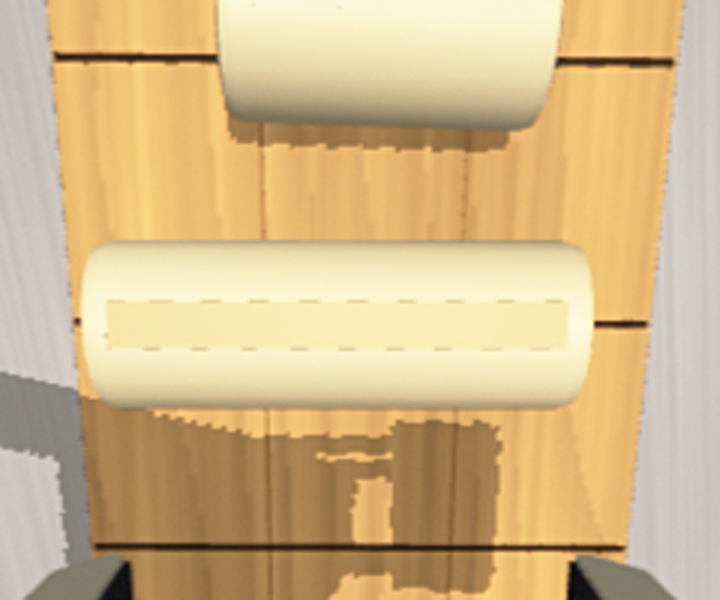

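Run:
```python
from wl import *; from axis import run
np.set_printoptions(precision=4,suppress=True)
z=np.load("w8.npz")
o,m=meas(z["K"],z["T"],(200,40,3),[(120,241),(560,242)],[(120,408),(560,408)],[(84,325),(593,325)],{'L1':((95,546),(624,548)),'L2':((77,321),(648,324)),'L3':((54,57),(673,63))})
for k in('L1','L2','L3'):
    a,b=o[k];u=(b-a)/np.linalg.norm(b-a);n=np.array([-u[1],u[0]]);print(k,'perp',n@(m-a)[:2],'along',(m-(a+b)/2)@u)
g=lambda p:((p[0]+.5)/3+199.5,(p[1]+.5)/3+39.5)
run("w8.npz",[g((120,241)),g((560,242))],[g((77,321)),g((648,324))])
```

```text
L1 [ 0.4296 -0.2034] [ 0.6531 -0.2322] [ 0.5414 -0.2178] len 0.22530924532892752 yaw -0.12806040400380886
L2 [ 0.4418 -0.1095] [ 0.6656 -0.1382] [ 0.5537 -0.1238] len 0.22556229390675545 yaw -0.12726777033810324
L3 [ 0.4534 -0.0153] [ 0.6769 -0.0443] [ 0.5652 -0.0298] len 0.22540911749882261 yaw -0.12895640670350983
radius est 0.02942600872960299
radius est 0.029361996124598957
axis pts [ 0.4665 -0.1111  0.052 ] [ 0.6236 -0.1306  0.052 ] yaw -0.12318804485233817
ends [array([ 0.4538, -0.1093,  0.052 ]), array([ 0.6355, -0.1316,  0.052 ])] 0.18306214999518358
log mid [ 0.5446 -0.1208  0.052 ]
L1 perp 0.09658983846519607 along -0.009194799623886701
L2 perp 0.001853025089625057 along -0.009442821322827
L3 perp -0.09286690898268878 along -0.008727050229514378
line yaw -0.127 [ 0.4418 -0.1095] [ 0.6656 -0.1382]
axis s rel line2 0.0010 near x 0.474
axis s rel line2 0.0015 near x 0.623
```

Run:
```python
from plant import robot
import cv2
cv2.imwrite("pics/s9.png",robot.read_camera("scene")["pixels"])
s=robot.read_state();print(s["t"],s["force"],abs(s["dq"]).max())
```

```text
13.1 [-0.83420164  0.01502868 -0.14463344] 0.037155877434354175
```

View pics/s9.png

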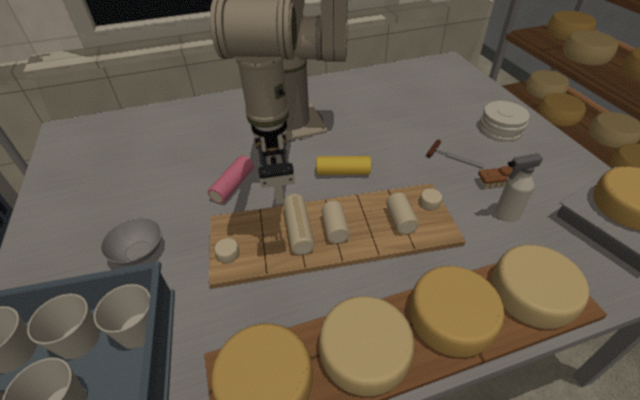

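The long log is on line 2, at about (298,223) in the scene view. The short logs (335,221) and (402,213), the rounds (227,250) and (431,198), and the tools are where they were, so I'm handing in.

```bash
python3 -c "
from plant import robot
print(robot.close_job())"
```

```text
the job is handed in; nothing more can be done
None
```

I rolled the long log half a turn from line 1 onto line 2, using light strokes of both open fingertips on its top, and handed the job in at about 13 s. The force readings at the end of each move never went above about 8 N. They are not continuous, so a short peak in between would not show.

Last checks:
- **Position:** the axis is 1–2 mm past line 2 and the middle is about 9 mm along the line from its centre. Both are within limits.
- **Parallel:** the log is within about 0.005 rad of the line.
- **Turned over:** the yellow stripe of the old underside is on top.
- **Surroundings:** the arm is clear of everything. The short logs, rounds and tools look unmoved in the scene picture, though I did not measure them again.

The checks disagreed in two small ways. Two ways of measuring the axis offset gave 1.0–1.5 mm and 1.9 mm. The log's measured length came out at 183 mm instead of 170 mm, probably because its ends were viewed at an angle; this affects both ends about equally, so the middle should still be right.

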